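# Stack the plywood brackets alternately

## Task

Stack the two loose large plywood L-brackets on the like one that lies on the dark cutting mat, in alternating directions so the pile stays balanced: the first turned half round, so that its two arm ends rest on the two arm ends of the bracket below and together they outline a square, and the second on top of that, turned back to lie just as the lowest one does. Set them down flat rather than dropping them, and leave the lowest bracket where it lies.

Things in the scene. Friction and masses are not known exactly. Their poses are not given: they have to be found in the camera images.
- lower_bracket: Lowest bracket: flat plywood L, 18 mm thick, ~80 g; two equal arms 40 mm wide, 100 mm long from the outer corner, at 90 degrees. Origin: underside, centre of the 40 x 40 square where the arms meet; z up, x and y along the arms (each spans -20 to +80 mm). Lies loose on a fixed dark mat 3 mm thick. In its frame the middle one belongs at 60, 60, 18 mm turned 180 degrees, the top one at 0, 0, 36 mm unturned.
- bracket_a: Loose bracket: flat plywood L, 18 mm thick, ~80 g; two equal arms 40 mm wide, 100 mm long from the outer corner, at 90 degrees. Origin: underside, centre of the 40 x 40 square where the arms meet; z up, x and y along the arms (each spans -20 to +80 mm). Lies on the bench left or right of the mat; either loose one may go first. Other plywood pieces (L with 60 mm arms, T, square, strips) stay out.
- bracket_b: Other loose bracket: flat plywood L, 18 mm thick, ~80 g; two equal arms 40 mm wide, 100 mm long from the outer corner, at 90 degrees. Origin: underside, centre of the 40 x 40 square where the arms meet; z up, x and y along the arms (each spans -20 to +80 mm). Lies on the bench on the other side of the mat.
Not all that is in view belongs to the job. What is shaped like the bracket_b but orange is not meant.

How it is judged:
By the outcome, as a careful person would: the job done as asked, in the order asked, and still so for the second after the job is handed in, with the robot touching nothing.
It also fails if it takes over 56 s, if anything falls off the work surface, if the arm or the gripper's body presses on something with over 40 N, if the wrist force passes 120 N, or if a joint passes its speed limit or range.

## Robot

A 7-joint arm with a two-finger parallel gripper is mounted at the origin on the work surface. World frame = base frame: x ahead of the robot, y to its left, z up, the work surface at z = 0. Lengths are in m, angles in degrees, forces in N, time in s.
With the tool pointing down it reaches from about 0.425 to 0.925 m from the base axis. Payload 6.8 kg.
Tool frame: the origin (TCP) lies midway between the tips of the shut fingers; the grasp point (between the pads) lies 19 mm behind it; z points along the fingers, y is the line along which they close (so a half turn about z gives the same grasp; the last joint's range is limited). The gripper opens to 88 mm and grips with 3 to 60 N. Pads are 20 mm wide; open, the fingers measure 115 mm over their backs; the gripper's body (75 mm by 178 mm) begins 61 mm behind the grasp point.
Start: joints at [-71.912, 27.33, 1.283, 89.118, -0.659, 63.558, -4.761], TCP at [0.278, 0.615, 0.223] pointing down, gripper open.
Joint ranges: [-169.35, 169.35], [-19.33, 120.38], [-80.79, 83.38], [13.8, 139.57], [-78.32, 258.32], [9.67, 109.79], [-169.56, 169.56]. Speed limits (degrees/s): [136.94, 136.94, 180, 180, 180, 180, 180].

## Interface

Orientations are given as [roll, pitch, yaw] about the fixed x, y, z axes, in that order (R = Rz(yaw) Ry(pitch) Rx(roll)).
In Python, from plant import monitor, eyes, job_done gives the robot as it stands.
- The arm moves only by the tool send_rows, never from a script. Its arguments are lists of equal length, an entry for each row: "travel": the shift along the tool's x, y, z scaled (see below), a list of three; "angular": the turn, a rotation vector about the tool's x, y, z scaled (see below), a list of three; "claw": the opening, from 0 (shut) to 1 (fully open). In form: {"travel": [[tx, ty, tz], ...], "angular": [[wx, wy, wz], ...], "claw": [claw, ...]}. A call has 1 to 10 rows; each row shifts and turns the commanded pose from where the row before left it, along the tool's axes as they then stand; what a row does not reach is not made up. The controller multiplies each number of a shift by 80 mm and each number of a turn by pi rad. A row lasts 1/10 s, in which the tool goes at most 50 mm and 8.59 degrees, less where a joint would pass 70% of its speed; a pose out of reach is approached as far as the arm can. A call with a number of a shift or a turn outside -1 to 1 is refused whole. A call with a gripper value outside its range is refused whole. The fingers move at their own pace and stop on an object; the grip force is fixed at half the most. Time passes only in rows, so rows that do not move let the fingers close. It gives the time, the measured TCP pose, the force, the opening and the grip force at its end, in the units of the state.
- monitor.read_state(): the state, without advancing time (a new reading comes with each control period).
- eyes.read_camera(name): name is "scene" or "top" or "wrist"; returns a dict with "color" (420x560x3 uint8, red, green, blue), "range_z" (420x560 float32, m along the optical axis (not along the pixel's ray), 0 where there is no reading), "intrinsics" (3x3 intrinsics, pixels), "k1" (the pictures are not rectified: a ray, as slopes to the right and down, at radius r is drawn at 1 + k1 r^2 times it, then the intrinsics apply), "T" (4x4, takes a point from camera to world coordinates); the wrist camera has in their place "mount" (4x4, takes a point from camera to tool coordinates, whose origin is the TCP and whose axes are the flange's). Camera axes: x right, y down, z forward; pixel columns grow to the right and rows downward; lengths in m; the calibration is good to about 2 mm. A picture is of the moment at which its call begins: read the wrist's pose just before it.
- job_done(): hands the job in; it is judged then, once.
The state is a dict: "time_s": time; "joints": joint angles; "joint_vel": joint speeds; "joint_torque": joint torques, N m; "tool_pos": TCP position; "orientation": TCP orientation; "ft_force": force on the tool from outside, world axes, zero at the start; "moment": the same for the moment, N m; "width": finger opening in m; "gripper_force": force on a finger pad.
Only numpy, scipy, OpenCV 4.12 (cv2) and the standard library are available. Lean on these libraries where they do the work, as an engineer would, in place of code of your own. Each camera call takes 0.05 s, during which the arm holds its last target. There are 200 camera calls.

## Working session

There is one attempt and no reset: what is moved stays moved. The work goes in short steps, Python scripts to look and compute and a tool call to move; the robot and the scene stay as the last step left them, time stands still between calls to the robot, and variables do not carry over. Pictures are saved under pics/ and viewed, at most 10 in all, crops included, and the job is handed in when it is done.

Besides the shell and the picture viewer there is one more tool, called after "Call:" as name(argument=value, ...) on one line, values as JSON. send_rows: Moves the arm, as the interface text tells. Its arguments: {"type":"object","properties":{"travel":{"type":"array","items":{"type":"array","items":{"type":"number"}}},"angular":{"type":"array","items":{"type":"array","items":{"type":"number"}}},"claw":{"type":"array","items":{"type":"number"}}},"required":["travel","angular","claw"]}

```bash
ls; mkdir -p pics; python3 - <<'E'
from plant import monitor, eyes
import cv2,numpy as np
s=monitor.read_state();print(s)
for n in("top","scene"):
    d=eyes.read_camera(n);np.save(f'/tmp/{n}.npy',d,allow_pickle=True)
    cv2.imwrite(f'pics/{n}0.png',cv2.cvtColor(d['color'],cv2.COLOR_RGB2BGR));print(n,d['intrinsics'],d['k1'],d['T'])
E
```

```text
pics
{'time_s': 0.0, 'joints': array([-71.91046681,  27.37611452,   1.2800984 ,  89.17619881,
        -0.65795896,  63.55883868,  -4.76231929]), 'joint_vel': array([ 0.00267453,  0.06546037,  0.04929781,  0.05105341, -0.04171616,
        0.01698911,  0.00693398]), 'joint_torque': array([ 9.37019613e-04, -5.82872486e+01,  1.53511293e+00, -2.72594261e+01,
       -5.42497309e-02,  1.70102832e-02,  1.53948549e-04]), 'tool_pos': array([0.27736677, 0.61472841, 0.22169362]), 'orientation': array([-1.79896555e+02,  8.60959551e-03,  1.55717327e+02]), 'ft_force': array([0.67954114, 0.17807607, 0.59942378]), 'moment': array([ 0.01425646,  0.04022401, -0.01323907]), 'gripper_force': 0.0, 'width': 0.08798143474209211}
top [[394.15046966   0.         282.40658096]
 [  0.         394.15046966 217.51043688]
 [  0.           0.           1.        ]] -0.00577507396643015 [[-0.00639342 -0.99613246  0.08763129  0.39637797]
 [-0.99996534  0.00683606  0.004752    0.00712872]
 [-0.00533268 -0.08759787 -0.99614164  0.8977922 ]
 [ 0.          0.          0.          1.        ]]
scene [[427.74437514   0.         280.84410078]
 [  0.         427.74437514 208.55097943]
 [  0.           0.           1.        ]] 0.040778618534917634 [[-1.96884028e-02  6.93183631e-01 -7.20492068e-01  1.20200563e+00]
 [ 9.99607223e-01  2.80227472e-02 -3.54979635e-04 -1.70488440e-02]
 [ 1.99441010e-02 -7.20216064e-01 -6.93463087e-01  7.86443838e-01]
 [ 0.00000000e+00  0.00000000e+00  0.00000000e+00  1.00000000e+00]]
```

View pics/top0.png

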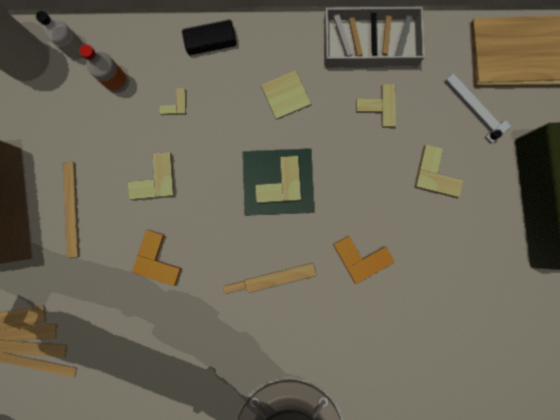

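View pics/scene0.png

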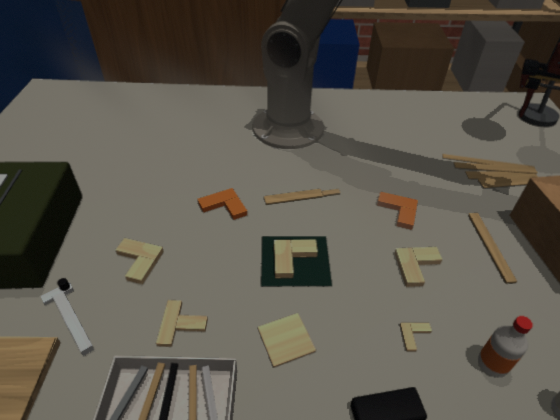

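Top view: mat bracket has its corner at about (290,193), arms pointing up and left. The left loose one has its corner at (164,188), arms up and left; the right one at (427,182), arms up and right. The decoys are the orange Ls, the small L, the T, the square and the strips. The scene view agrees. Next I'll fit an L outline to each of the three in both views.

```bash
cat > lib.py <<'E'
import numpy as np, cv2
from scipy.optimize import least_squares
from scipy.spatial.transform import Rotation as Rot
L=np.array([[-20,-20],[80,-20],[80,20],[20,20],[20,80],[-20,80]])/1000.
def project(P,d,T):
    p=(P-T[:3,3])@T[:3,:3]; s=p[:,:2]/p[:,2:]
    s=s*(1+d['k1']*(s**2).sum(1,keepdims=True)); K=d['intrinsics']
    return s@K[:2,:2].T+K[:2,2]
def ray(px,d,T,z):          # pixels -> world at height z
    K=d['intrinsics']; q=(np.atleast_2d(px)-K[:2,2])/K[0,0]; s=q.copy()
    for _ in range(8): s=q/(1+d['k1']*(s**2).sum(1,keepdims=True))
    w=np.c_[s,np.ones(len(s))]@T[:3,:3].T
    return T[:3,3]+w*((z-T[2,3])/w[:,2])[:,None]
def topL(p,z):
    c,s=np.cos(p[2]),np.sin(p[2]); return np.c_[L@np.array([[c,s],[-s,c]])+p[:2],np.full(6,z)]
def cloud(d,T):
    h,w=d['range_z'].shape; u,v=np.meshgrid(np.arange(w),np.arange(h)); K=d['intrinsics']
    q=np.stack([(u-K[0,2])/K[0,0],(v-K[1,2])/K[1,1]],-1); s=q.copy()
    for _ in range(8): s=q/(1+d['k1']*(s**2).sum(-1,keepdims=True))
    z=d['range_z'][...,None]; return np.concatenate([s*z,z],-1)@T[:3,:3].T+T[:3,3]
def sil(p,zb,zt,d,T,sc=4):
    """soft mask of the prism"""
    h,w=d['range_z'].shape; m=np.zeros((h*sc,w*sc),np.uint8)
    a=project(topL(p,zt),d,T); b=project(topL(p,zb),d,T)
    f=lambda x:np.round(((x+.5)*sc-.5)*16).astype(np.int32)
    A,B=f(a),f(b)
    cv2.fillPoly(m,[A],255,shift=4)
    for i in range(6):
        j=(i+1)%6; cv2.fillConvexPoly(m,np.array([A[i],A[j],B[j],B[i]]),255,shift=4)
    return cv2.resize(m,(w,h),interpolation=cv2.INTER_AREA)/255.
def woodmask(d):
    h=cv2.cvtColor(d['color'],cv2.COLOR_RGB2HSV); return ((h[...,1]>75)&(h[...,2]>60)&(h[...,0]>12)&(h[...,0]<42)).astype(np.uint8)
def fitmask(m,p0,zb,zt,d,T,pad=12):
    """p0 (x,y,yaw rad): silhouette least squares"""
    a=project(topL(p0,zt),d,T); u0,v0=np.maximum(a.min(0)-pad,0).astype(int); u1,v1=(a.max(0)+pad).astype(int)
    M=cv2.GaussianBlur(m.astype(float),(0,0),1.5)
    f=lambda q:(cv2.GaussianBlur(sil([q[0]/1e2,q[1]/1e2,q[2]/10],zb,zt,d,T),(0,0),1.5)-M)[v0:v1,u0:u1].ravel()
    r=least_squares(f,[p0[0]*1e2,p0[1]*1e2,p0[2]*10],diff_step=None,method='lm',epsfcn=None) if 0 else \
      least_squares(f,np.array([p0[0]*1e2,p0[1]*1e2,p0[2]*10]),jac=lambda q:np.stack([(f(q+e)-f(q-e))/.1 for e in np.eye(3)*.05],1))
    q=r.x; return np.array([q[0]/1e2,q[1]/1e2,q[2]/10]), np.sqrt((r.fun**2).mean())
E
python3 - <<'E'
from lib import *
D={n:np.load(f'/tmp/{n}.npy',allow_pickle=True).item() for n in('top','scene')}
t=D['top']; C=cloud(t,t['T'])
for n,px in dict(low=(290,193),A=(164,188),B=(427,182)).items(): print(n,C[px[1],px[0]])
print('mat',C[165,260],'bench',C[230,200])
h=cv2.cvtColor(t['color'],cv2.COLOR_RGB2HSV);print([h[y,x] for x,y in((290,193),(164,188),(427,182),(260,165),(200,230))])
guess=dict(low=((290,193),0,3),A=(((164,188)),0,0),B=((427,182),-98,0))
for n,(px,yaw,z0) in guess.items():
    zb=z0/1e3; zt=zb+.018; P=ray(px,t,t['T'],zt)[0]; p=np.r_[P[:2],np.radians(yaw)]
    for k in D:
        d=D[k]; m=woodmask(d); q,r=fitmask(m,p,zb,zt,d,d['T']); print(n,k,np.round(q[:2]*1e3,1),np.degrees(q[2]).round(2),r.round(3))
        if k=='top': p=q
E
```

```text
low [ 0.52830761 -0.00605783  0.02317563]
A [0.54287338 0.27910932 0.01621249]
B [ 0.55197796 -0.31544247  0.01788123]
mat [0.59715141 0.06233766 0.00256478] bench [ 4.48044747e-01  1.99849767e-01 -4.19678986e-04]
[array([ 32,  80, 149], dtype=uint8), array([ 31,  82, 147], dtype=uint8), array([ 31,  84, 149], dtype=uint8), array([73, 59, 61], dtype=uint8), array([ 21,  39, 125], dtype=uint8)]
low top [533.3  -8.1] 2.3 0.077
low scene [533.1  -9.2] 1.46 0.221
A top [545.4 280.9] 5.02 0.102
A scene [546.8 279.4] 4.51 0.292
B top [ 557.4 -315.4] -104.19 0.069
B scene [ 558.5 -316. ] -104.0 0.223
```

Both views agree within about 1.5 mm, and the heights (23, 17 and 18 mm) match. B goes in the middle and A on top. I'll move over the mat for a near view.

Call:
send_rows(travel=[[-0.445, -0.395, 0], [-0.445, -0.395, 0], [-0.445, -0.395, 0], [-0.445, -0.395, 0], [-0.445, -0.395, 0], [-0.445, -0.395, 0], [-0.445, -0.395, 0], [-0.445, -0.395, 0], [-0.445, -0.395, 0], [-0.445, -0.395, 0]], angular=[[0, 0, 0], [0, 0, 0], [0, 0, 0], [0, 0, 0], [0, 0, 0], [0, 0, 0], [0, 0, 0], [0, 0, 0], [0, 0, 0], [0, 0, 0]], claw=[1, 1, 1, 1, 1, 1, 1, 1, 1, 1])

```text
time_s: 1.1
tool_pos: [0.4724, 0.1789, 0.2226]
orientation: [180.0, -0.0, 155.7]
ft_force: [1.5, 0.8, 0.4]
width: 0.0879
gripper_force: 0.0
```

Call:
send_rows(travel=[[-0.445, -0.395, 0], [-0.445, -0.395, 0], [-0.445, -0.395, 0], [0, 0, 0]], angular=[[0, 0, 0], [0, 0, 0], [0, 0, 0], [0, 0, 0]], claw=[1, 1, 1, 1])

```text
time_s: 1.5
tool_pos: [0.5321, 0.0431, 0.2227]
orientation: [-179.9, 0.1, 155.1]
ft_force: [0.3, 0.6, -0.6]
width: 0.0886
gripper_force: 0.0
```

```bash
cat >> lib.py <<'E'
def wristT(s,d):
    T=np.eye(4); T[:3,:3]=Rot.from_euler('xyz',s['orientation'],degrees=True).as_matrix(); T[:3,3]=s['tool_pos']; return T@d['mount']
def shot(name,save=None):
    from plant import monitor,eyes
    s=monitor.read_state(); d=eyes.read_camera(name); T=wristT(s,d) if name=='wrist' else d['T']
    if save: cv2.imwrite(f'pics/{save}.png',cv2.cvtColor(d['color'],cv2.COLOR_RGB2BGR))
    return s,d,T
def plan(s,target,yaw):
    """total shift (tool axes, units of 80 mm) and turn (units of pi) to target TCP; shift first, then turn"""
    R=Rot.from_euler('xyz',s['orientation'],degrees=True); G=Rot.from_euler('xyz',[180,0,yaw],degrees=True)
    v=R.inv().apply(np.array(target)-s['tool_pos']); w=(R.inv()*G).as_rotvec()
    print('shift/80mm',(v/.08).round(3),'len mm',round(np.linalg.norm(v)*1e3,1),'turn/pi',(w/np.pi).round(4),'deg',np.degrees(np.linalg.norm(w)).round(1))
E
python3 - <<'E'
from lib import *
s,d,T=shot('wrist','w1'); print(s['time_s'],s['tool_pos'],s['orientation'],d['mount'].round(3),d['intrinsics'][0],d['k1'])
p=np.array([.533,-.0085,np.radians(2)]); print(project(topL(p,.021),d,T).round(0))
plan(s,[.597,-.30,.2],166)
E
```

```text
1.5 [0.53209804 0.0430505  0.22273495] [-1.79868284e+02  1.29938069e-01  1.55125022e+02] [[-0.    -0.953 -0.302  0.084]
 [ 1.    -0.     0.     0.001]
 [-0.    -0.302  0.953 -0.162]
 [ 0.     0.     0.     1.   ]] [373.1435622    0.         277.68990274] -0.10049837546807795
[[205. 199.]
 [252. 278.]
 [285. 263.]
 [258. 215.]
 [311. 190.]
 [294. 154.]]
shift/80mm [-2.539 -3.548  0.298] len mm 349.9 turn/pi [-0.0008  0.0007 -0.0604] deg 10.9
```

View pics/w1.png

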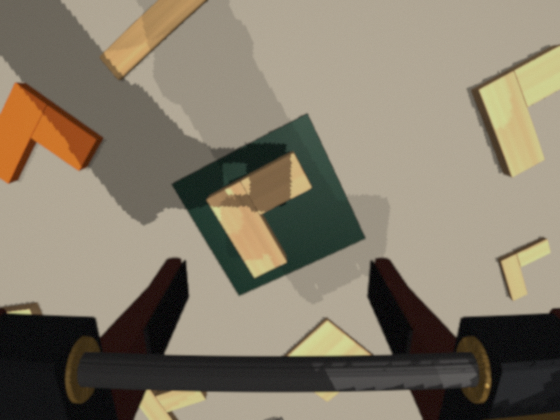

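```bash
python3 - <<'E'
from lib import *
s,d,T=shot('wrist'); p=np.array([.533,-.0085,np.radians(2)])
h=cv2.cvtColor(d['color'],cv2.COLOR_RGB2HSV); a=project(topL(p,.021),d,T)
for q in ((230,200),(260,262),(295,175)): print(h[q[1],q[0]])
m=woodmask(d); q,r=fitmask(m,p,.003,.021,d,T); print(q[:2]*1e3,np.degrees(q[2]),r)
C=cloud(d,T); print(C[205,232],C[262,262]); np.save('/tmp/low.npy',q)
cv2.imwrite('pics/w1m.png',m*255)
E
```

```text
[ 17 111 124]
[ 23  91 210]
[ 19 102 209]
[533.05112146  -7.52555334] 2.894767456613542 0.04703237550571607
[ 0.52981488 -0.0030142   0.02127045] [ 0.59984254 -0.00270274  0.02029193]
```

Wrist view: the mat bracket's corner is at about (208,198), partly shadowed, and the fit agrees with the top view. On to B.

Call:
send_rows(travel=[[-0.318, -0.444, 0.037], [-0.318, -0.444, 0.037], [-0.318, -0.444, 0.037], [-0.318, -0.444, 0.037], [-0.318, -0.444, 0.037], [-0.318, -0.444, 0.037], [-0.318, -0.444, 0.037], [-0.318, -0.444, 0.037], [0, 0, 0], [0, 0, 0]], angular=[[0, 0, 0], [0, 0, 0], [0, 0, 0], [0, 0, 0], [0, 0, 0], [0, 0, 0], [0, 0, 0], [0, 0, -0.03], [0, 0, -0.03], [0, 0, 0]], claw=[1, 1, 1, 1, 1, 1, 1, 1, 1, 1])

```text
time_s: 2.6
tool_pos: [0.5994, -0.2912, 0.1981]
orientation: [179.9, -0.1, 166.6]
ft_force: [1.0, 0.8, -0.7]
width: 0.0882
gripper_force: 0.0
```

```bash
python3 - <<'E'
from lib import *
s,d,T=shot('wrist'); p=np.array([.558,-.3155,np.radians(-104.1)])
print(s['tool_pos'],s['orientation'])
m=woodmask(d); q,r=fitmask(m,p,.0,.018,d,T); print(q[:2]*1e3,np.degrees(q[2]),r)
u=project(np.array([[q[0],q[1],.018]]),d,T)[0].astype(int); print(u,cloud(d,T)[u[1],u[0]])
c,sn=np.cos(q[2]),np.sin(q[2]); g=q[:2]+.04*np.array([-sn,c]); y=np.degrees(q[2])+270
print(g,y); plan(s,[*g,.06],y); plan(s,[*g,.004],y)
E
```

```text
[ 0.59936547 -0.29123487  0.19811325] [ 1.79939751e+02 -6.92030662e-02  1.66582671e+02]
[ 557.54505019 -314.73677346] -104.86197889064171 0.07449060831549412
[240 153] [ 0.55662679 -0.31546801  0.01770511]
[ 0.59620691 -0.32499643] 165.1380211093583
shift/80mm [-0.062 -0.421  1.726] len mm 142.2 turn/pi [ 0.0003 -0.0004  0.008 ] deg 1.4
shift/80mm [-0.062 -0.422  2.426] len mm 197.1 turn/pi [ 0.0003 -0.0004  0.008 ] deg 1.4
```

Call:
send_rows(travel=[[-0.03, -0.21, 0.226], [-0.03, -0.21, 0.4], [0, 0, 0.4], [0, 0, 0.4], [0, 0, 0.3], [0, 0, 0]], angular=[[0, 0, 0.008], [0, 0, 0], [0, 0, 0], [0, 0, 0], [0, 0, 0], [0, 0, 0]], claw=[1, 1, 1, 1, 1, 1])

```text
time_s: 3.25
tool_pos: [0.5928, -0.3235, 0.056]
orientation: [179.9, -0.5, 165.0]
ft_force: [0.1, 0.4, -0.3]
width: 0.0877
gripper_force: 0.0
```

```bash
python3 - <<'E'
from lib import *
s,d,T=shot('wrist','w2'); p=np.array([.5575,-.315,np.radians(-104.6)])
print(s['tool_pos'],s['orientation'])
C=cloud(d,T); m=woodmask(d)
try:
  q,r=fitmask(m,p,.0,.018,d,T); print(q[:2]*1e3,np.degrees(q[2]),r)
except Exception as e: print(e)
print(project(topL(p,.018),d,T).round(0))
g=[.5962,-.3250]; plan(s,[*g,.004],165.3)
E
```

```text
[ 0.59278083 -0.32351473  0.05603028] [179.91840802  -0.45105809 165.04349434]
[ 557.31052927 -314.85800909] -104.68548630269578 0.11072292498165909
[[312. 153.]
 [127. 155.]
 [136. 224.]
 [240. 224.]
 [243. 316.]
 [308. 316.]]
shift/80mm [-0.051 -0.008  0.65 ] len mm 52.2 turn/pi [ 0.0005 -0.0025 -0.0014] deg 0.5
```

View pics/w2.png

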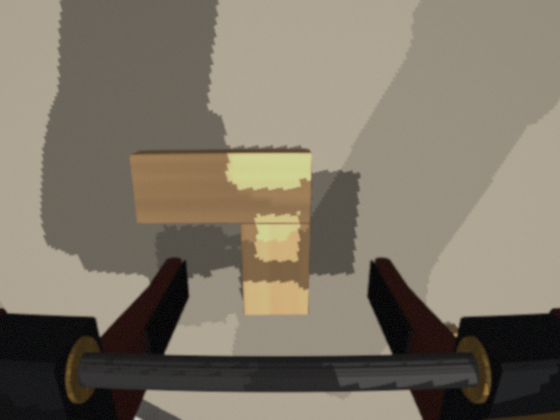

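The arm to grip spans columns 243–310, centred between the fingers at 185 and 370. Descending and closing.

Call:
send_rows(travel=[[-0.05, -0.008, 0.2], [0, 0, 0.2], [0, 0, 0.16], [0, 0, 0.08], [0, 0, 0], [0, 0, 0], [0, 0, 0], [0, 0, 0], [0, 0, 0], [0, 0, 0]], angular=[[0, -0.0025, -0.001], [0, 0, 0], [0, 0, 0], [0, 0, 0], [0, 0, 0], [0, 0, 0], [0, 0, 0], [0, 0, 0], [0, 0, 0], [0, 0, 0]], claw=[1, 1, 1, 1, 1, 0.35, 0.35, 0.35, 0.35, 0.35])

```text
time_s: 4.3
tool_pos: [0.5997, -0.3277, 0.01]
orientation: [-180.0, 0.5, 165.3]
ft_force: [-0.7, -0.4, 0.1]
width: 0.0515
gripper_force: 0.0
```

Call:
send_rows(travel=[[0, 0, 0], [0, 0, 0], [0, 0, 0]], angular=[[0, 0, 0], [0, 0, 0], [0, 0, 0]], claw=[0.3, 0.3, 0.3])

```text
time_s: 4.6
tool_pos: [0.5996, -0.3276, 0.0098]
orientation: [180.0, 0.5, 165.3]
ft_force: [-0.7, -0.6, 0.8]
width: 0.0394
gripper_force: 30.0
```

The grip is shallower than planned: I had corrected from an unsettled reading, so the tip is at 10 mm. I'll regrip deeper and level the tool.

Call:
send_rows(travel=[[0, 0, 0], [0, 0, 0], [0, 0, 0.03], [0, 0, 0.04], [0, 0, 0], [0, 0, 0], [0, 0, 0], [0, 0, 0], [0, 0, 0], [0, 0, 0]], angular=[[0, 0, 0], [0, 0, 0], [0, 0.0027, 0], [0, 0, 0], [0, 0, 0], [0, 0, 0], [0, 0, 0], [0, 0, 0], [0, 0, 0], [0, 0, 0]], claw=[0.55, 0.55, 0.55, 0.55, 0.55, 0.3, 0.3, 0.3, 0.3, 0.3])

```text
time_s: 5.6
tool_pos: [0.5995, -0.3276, 0.0041]
orientation: [180.0, -0.0, 165.3]
ft_force: [0.0, 1.0, -0.5]
width: 0.0403
gripper_force: 30.0
```

```bash
python3 - <<'E'
from lib import *
s,d,T=shot('wrist'); p=np.array([.5575,-.315,np.radians(-104.6)])
print({k:s[k] for k in('time_s','tool_pos','orientation','width','gripper_force')})
q,r=fitmask(woodmask(d),p,.0,.018,d,T); print(q[:2]*1e3,np.degrees(q[2]),r,project(topL(q,.018),d,T).round(0).tolist())
E
```

```text
{'time_s': 5.6, 'tool_pos': array([ 0.59949916, -0.32763244,  0.00408363]), 'orientation': array([ 1.79997737e+02, -3.93542324e-02,  1.65254598e+02]), 'width': 0.04030612647899833, 'gripper_force': 29.996423721313477}
[ 556.93547399 -315.51056185] -104.8072429013434 0.24965075507436044 [[329.0, 151.0], [81.0, 152.0], [95.0, 244.0], [231.0, 245.0], [236.0, 360.0], [319.0, 360.0]]
```

Call:
send_rows(travel=[[0, 0, -0.1], [0, 0, -0.4], [0.103, 0.393, -0.3], [0.103, 0.393, -0.3], [0.103, 0.393, -0.3], [0.103, 0.393, -0.3], [0.103, 0.393, -0.3], [0.103, 0.393, -0.3], [0, 0, 0], [0, 0, 0]], angular=[[0, 0, 0], [0, 0, 0], [0, 0, 0], [0, 0, 0], [0, 0, 0], [0, 0, 0], [0, 0, 0], [0, 0, 0], [0, 0, 0], [0, 0, 0]], claw=[0.3, 0.3, 0.3, 0.3, 0.3, 0.3, 0.3, 0.3, 0.3, 0.3])

```text
time_s: 6.65
tool_pos: [0.6003, -0.132, 0.1892]
orientation: [180.0, 0.1, 165.4]
ft_force: [-0.0, -1.1, -1.1]
width: 0.0396
gripper_force: 30.0
```

Call:
send_rows(travel=[[0, 0, 0], [0, 0, 0]], angular=[[0, 0, 0], [0, 0, 0]], claw=[0.3, 0.3])

```text
time_s: 6.85
tool_pos: [0.599, -0.1343, 0.1874]
orientation: [-179.9, -0.1, 165.1]
ft_force: [-0.5, -0.3, -0.3]
width: 0.0395
gripper_force: 30.0
```

```bash
python3 - <<'E'
from lib import *
s,d,T=shot('wrist','w3'); p=np.array([.533,-.008,np.radians(2.5)])
print({k:s[k] for k in('time_s','tool_pos','orientation','width','gripper_force')})
q,r=fitmask(woodmask(d),p,.003,.021,d,T); print('low',q[:2]*1e3,np.degrees(q[2]),r)
# held bracket: expected underside 4 mm below tip
y=np.radians(s['orientation'][2]-270); g=s['tool_pos']; h0=np.array([g[0],g[1],y]); h0[:2]-=.044*np.array([-np.sin(y),np.cos(y)])
zb=g[2]-.004; h,r=fitmask(woodmask(d),h0,zb,zb+.018,d,T); print('held rel',h0-h,r)
plan(s,[.5924,.0109,.12],92.6)
E
```

```text
{'time_s': 6.85, 'tool_pos': array([ 0.59900179, -0.13431285,  0.18735264]), 'orientation': array([-1.79945564e+02, -1.14205857e-01,  1.65119871e+02]), 'width': 0.039516525496732485, 'gripper_force': 29.996362924575806}
low [532.69496662  -7.97132378] 3.186257325878143 0.14225298763134014
held rel [-0.00013508 -0.00087708  0.00709989] 0.1221835899730394
shift/80mm [0.544 1.734 0.841] len mm 160.2 turn/pi [-7.000e-04 -4.000e-04  4.029e-01] deg 72.5
```

View pics/w3.png

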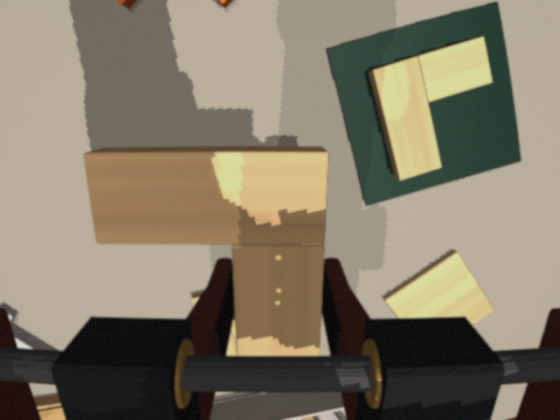

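The bracket is held well, and the low one is unshadowed with its corner at (372,70). One refined fit of its top face before placing.

```bash
python3 - <<'E'
from lib import *
s,d,T=shot('wrist'); p=np.array([.533,-.008,np.radians(2.7)])
hv=cv2.cvtColor(d['color'],cv2.COLOR_RGB2HSV)
for v in(120,150,170):
    m=((hv[...,2]>v)&(hv[...,0]<45)).astype(np.uint8)
    u=project(topL(p,.021),d,T); 
    M=np.zeros_like(m); a=np.floor(u.min(0)-8).astype(int); b=np.ceil(u.max(0)+8).astype(int); M[max(a[1],0):b[1],a[0]:b[0]]=1
    q,r=fitmask(m*M,p,.0208,.021,d,T,pad=7); print(v,q[:2]*1e3,np.degrees(q[2]),r)
print(project(topL(q,.021),d,T).round(1).tolist())
g=cv2.cvtColor(d['color'],cv2.COLOR_RGB2GRAY); c=cv2.cornerSubPix(g,u.astype(np.float32).reshape(-1,1,2),(6,6),(-1,-1),(3,30,.01)).reshape(-1,2); print(c.round(1).tolist())
w=ray(c,d,T,.021); 
f=least_squares(lambda x:(topL(x,.021)-w)[:,:2].ravel(),p); print(f.x[:2]*1e3,np.degrees(f.x[2]),(f.fun*1e3).round(1))
E
```

```text
120 [533.23786322  -8.25264823] 3.3744507179557215 0.17567346642930598
150 [533.22821878  -8.23607342] 3.3352916141651 0.1674690990007195
170 [533.1962867   -8.20239038] 3.2998100804265147 0.1599796998187085
[[371.9, 69.4], [399.2, 180.4], [441.4, 167.2], [427.7, 101.8], [492.3, 82.0], [483.5, 35.4]]
[[372.1000061035156, 69.4000015258789], [399.3999938964844, 180.3000030517578], [441.20001220703125, 167.10000610351562], [427.70001220703125, 102.0], [492.1000061035156, 82.0], [483.20001220703125, 35.79999923706055]]
[533.24158517  -8.27109578] 3.3093937419347506 [-0.  -0.2  0.1 -0.2  0.2  0.1 -0.1 -0.   0.1  0.1 -0.2  0.2]
```

Call:
send_rows(travel=[[0.136, 0.433, 0.21], [0.136, 0.433, 0.21], [0.136, 0.433, 0.21], [0.136, 0.433, 0.21], [0, 0, 0], [0, 0, 0], [0, 0, 0], [0, 0, 0], [0, 0, 0], [0, 0, 0]], angular=[[0, 0, 0], [0, 0, 0], [0, 0, 0], [0, 0, 0], [0, 0, 0.04], [0, 0, 0.04], [0, 0, 0.04], [0, 0, 0.04], [0, 0, 0.04], [0, 0, 0.04]], claw=[0.3, 0.3, 0.3, 0.3, 0.3, 0.3, 0.3, 0.3, 0.3, 0.3])

```text
time_s: 7.95
tool_pos: [0.5929, 0.0117, 0.1205]
orientation: [-179.9, -0.0, 121.7]
ft_force: [0.4, 0.1, -0.8]
width: 0.0397
gripper_force: 30.0
```

Call:
send_rows(travel=[[0, 0, 0], [0, 0, 0], [0, 0, 0], [0, 0, 0], [0, 0, 0], [0, 0, 0], [0, 0, 0], [0, 0, 0]], angular=[[0, 0, 0.04], [0, 0, 0.04], [0, 0, 0.04], [0, 0, 0.04], [0, 0, 0], [0, 0, 0], [0, 0, 0], [0, 0, 0]], claw=[0.3, 0.3, 0.3, 0.3, 0.3, 0.3, 0.3, 0.3])

```text
time_s: 8.75
tool_pos: [0.593, 0.0122, 0.1209]
orientation: [-180.0, -0.0, 93.3]
ft_force: [0.6, 0.2, -0.6]
width: 0.0398
gripper_force: 30.0
```

```bash
python3 - <<'E'
from lib import *
s,d,T=shot('wrist','w4')
print({k:s[k] for k in('time_s','tool_pos','orientation','width','gripper_force')})
p=np.array([.5332,-.0082,np.radians(3.2)]); print('low px',project(topL(p,.021),d,T).round(0).tolist())
y=np.radians(s['orientation'][2]-270); g=s['tool_pos']; h0=np.array([g[0],g[1],y]); h0[:2]-=.044*np.array([-np.sin(y),np.cos(y)])
print('held px',project(topL(h0,g[2]+.014),d,T).round(0).tolist())
plan(s,[.5922,.0112,.05],93.2)
E
```

```text
{'time_s': 8.75, 'tool_pos': array([0.59295765, 0.01222232, 0.1209109 ]), 'orientation': array([-1.79961432e+02, -1.90149318e-02,  9.33264899e+01]), 'width': 0.03979542113029087, 'gripper_force': 29.996446073055267}
low px [[174.0, 263.0], [303.0, 263.0], [305.0, 214.0], [223.0, 214.0], [220.0, 131.0], [162.0, 131.0]]
held px [[329.0, 152.0], [82.0, 154.0], [96.0, 245.0], [232.0, 246.0], [237.0, 361.0], [320.0, 361.0]]
shift/80mm [-0.013 -0.01   0.886] len mm 70.9 turn/pi [-0.0002 -0.0001  0.0007] deg 0.1
```

View pics/w4.png

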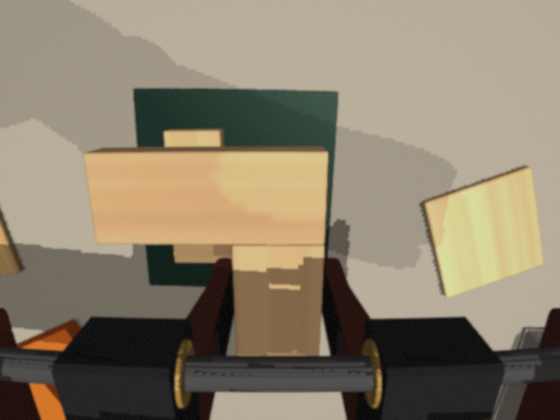

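```bash
python3 - <<'E'
from lib import *
s,d,T=shot('wrist'); g=cv2.cvtColor(d['color'],cv2.COLOR_RGB2GRAY); 
sp=lambda u,w=4:cv2.cornerSubPix(g,np.float32(u).reshape(-1,1,2),(w,w),(-1,-1),(3,30,.01)).reshape(-1,2)
y=np.radians(s['orientation'][2]-270); t=s['tool_pos']; h0=np.array([t[0],t[1],y]); h0[:2]-=.044*np.array([-np.sin(y),np.cos(y)])
z=t[2]+.014; i=[0,2,3]; c=sp([[328,150],[97,243],[233,244]]); print(c.tolist())
w=ray(c,d,T,z); f=least_squares(lambda x:(topL(x,z)[i]-w)[:,:2].ravel(),h0); print('held-h0 mm,deg',(f.x-h0)[:2]*1e3,np.degrees(f.x-h0)[2],(f.fun*1e3).round(1))
p=np.array([.5332,-.0082,np.radians(3.2)]); c=sp([[222,131],[165,131]]); print(c.tolist(),(ray(c,d,T,.021)-topL(p,.021)[[4,5]])*1e3)
E
```

```text
[[327.6044616699219, 151.6671905517578], [97.26345825195312, 242.2122344970703], [232.84341430664062, 243.95138549804688]]
held-h0 mm,deg [0.24815745 0.68936185] -0.26788867495721697 [ 1.   0.6 -0.7 -0.4 -0.3 -0.2]
[[219.03927612304688, 129.74624633789062], [163.2237091064453, 131.0868682861328]] [[-2.57126056e-01  6.59698004e-01  1.73472348e-14]
 [ 6.09048701e-01  1.45819181e-01  1.73472348e-14]]
```

Held and low outlines both agree with prediction within 0.7 mm. Descending to just above contact.

Call:
send_rows(travel=[[-0.013, -0.01, 0.3], [0, 0, 0.35], [0, 0, 0.25], [0, 0, 0.12], [0, 0, 0.08], [0, 0, 0.03], [0, 0, 0], [0, 0, 0], [0, 0, 0]], angular=[[0, 0, 0], [0, 0, 0], [0, 0, 0], [0, 0, 0], [0, 0, 0], [0, 0, 0], [0, 0, 0], [0, 0, 0], [0, 0, 0]], claw=[0.3, 0.3, 0.3, 0.3, 0.3, 0.3, 0.3, 0.3, 0.3])

```text
time_s: 9.75
tool_pos: [0.5927, 0.0114, 0.0313]
orientation: [180.0, -0.0, 93.3]
ft_force: [0.1, 0.7, -0.9]
width: 0.0394
gripper_force: 30.0
```

Call:
send_rows(travel=[[0, 0, 0.03], [0, 0, 0.02], [0, 0, 0.015], [0, 0, 0], [0, 0, 0]], angular=[[0, 0, 0], [0, 0, 0], [0, 0, 0], [0, 0, 0], [0, 0, 0]], claw=[0.3, 0.3, 0.3, 0.3, 0.3])

```text
time_s: 10.25
tool_pos: [0.5921, 0.0113, 0.0253]
orientation: [-180.0, -0.0, 93.3]
ft_force: [0.6, 0.0, -0.4]
width: 0.04
gripper_force: 30.0
```

Call:
send_rows(travel=[[0, 0, 0.006], [0, 0, 0.006], [0, 0, 0], [0, 0, 0]], angular=[[0, 0, 0], [0, 0, 0], [0, 0, 0], [0, 0, 0]], claw=[0.3, 0.3, 0.3, 0.3])

```text
time_s: 10.65
tool_pos: [0.5923, 0.0113, 0.0249]
orientation: [-180.0, -0.0, 93.2]
ft_force: [-2.2, 0.0, 5.9]
width: 0.0395
gripper_force: 30.0
```

Contact at 6 N. Releasing and rising.

Call:
send_rows(travel=[[0, 0, 0], [0, 0, 0], [0, 0, 0], [0, 0, 0], [0, 0, 0], [0, 0, -0.2], [0, 0, -0.4], [0, 0, -0.5], [0, 0, -0.5], [0, 0, -0.5]], angular=[[0, 0, 0], [0, 0, 0], [0, 0, 0], [0, 0, 0], [0, 0, 0], [0, 0, 0], [0, 0, 0], [0, 0, 0], [0, 0, 0], [0, 0, 0]], claw=[0.6, 0.7, 0.7, 0.7, 0.7, 0.7, 0.7, 1, 1, 1])

```text
time_s: 11.65
tool_pos: [0.592, 0.011, 0.195]
orientation: [-180.0, -0.0, 93.2]
ft_force: [1.7, -0.3, 0.8]
width: 0.0819
gripper_force: 0.0
```

Call:
send_rows(travel=[[0, 0, 0], [0, 0, 0], [0, 0, 0]], angular=[[0, 0, 0], [0, 0, 0], [0, 0, 0]], claw=[1, 1, 1])

```text
time_s: 11.95
tool_pos: [0.5915, 0.0115, 0.1917]
orientation: [-179.9, -0.0, 93.3]
ft_force: [0.2, 0.5, -0.5]
width: 0.0878
gripper_force: 0.0
```

```bash
python3 - <<'E'
from lib import *
s,d,T=shot('wrist','w5')
print({k:s[k] for k in('time_s','tool_pos','orientation','width')})
g=cv2.cvtColor(d['color'],cv2.COLOR_RGB2GRAY)
for n,p,z in(('low',[.5332,-.0082,np.radians(3.2)],.021),('mid',[.5898,.0551,np.radians(183.2)],.039)):
    u=project(topL(p,z),d,T); c=cv2.cornerSubPix(g,np.float32(u).reshape(-1,1,2),(4,4),(-1,-1),(3,30,.01)).reshape(-1,2)
    print(n,u.round(0).tolist()); e=ray(c,d,T,z)-topL(p,z); print((e[:,:2]*1e3).round(1).tolist())
    q=least_squares(lambda x:(topL(x,z)-ray(c,d,T,z))[:,:2].ravel(),p,loss='soft_l1',f_scale=.001).x; print(q[:2]*1e3,np.degrees(q[2]))
gA=np.array([.546,.2802])+.042*np.array([-np.sin(np.radians(4.8)),np.cos(np.radians(4.8))]); print(gA)
plan(s,[*(gA),.18],94.8)
E
```

```text
{'time_s': 11.95, 'tool_pos': array([0.59145451, 0.01151341, 0.19174528]), 'orientation': array([-1.79879786e+02, -2.25702470e-02,  9.32657570e+01]), 'width': 0.08775962200532808}
low [[195.0, 231.0], [300.0, 231.0], [301.0, 190.0], [236.0, 190.0], [234.0, 123.0], [188.0, 124.0]]
[[0.9, 0.4], [0.0, 0.0], [1.0, -2.3], [0.2, 0.9], [0.0, 0.0], [0.0, -0.0]]
[533.46908621  -8.13527151] 3.1000346328019
mid [[304.0, 125.0], [183.0, 125.0], [186.0, 172.0], [256.0, 172.0], [257.0, 238.0], [302.0, 238.0]]
[[-0.8, 0.5], [-0.0, 0.4], [-0.1, 1.2], [-0.6, 0.7], [-0.3, 1.4], [-0.8, 1.0]]
[589.37338002  55.9323748 ] 183.16991313885768
[0.54248553 0.3220527 ]
shift/80mm [ 3.91  -0.39   0.149] len mm 314.6 turn/pi [-0.0007 -0.0001 -0.0085] deg 1.5
```

View pics/w5.png

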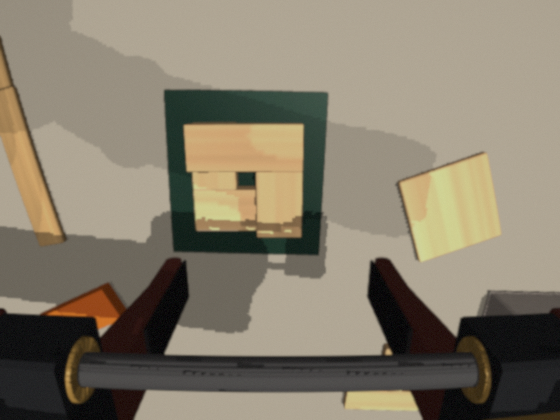

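The middle bracket sits squarely, forming a square with the low one (error about 1 mm). Now A.

Call:
send_rows(travel=[[0.559, -0.056, 0.021], [0.559, -0.056, 0.021], [0.559, -0.056, 0.021], [0.559, -0.056, 0.021], [0.559, -0.056, 0.021], [0.559, -0.056, 0.021], [0.559, -0.056, 0.021], [0, 0, 0], [0, 0, 0], [0, 0, 0]], angular=[[0, 0, 0], [0, 0, 0], [0, 0, 0], [0, 0, 0], [0, 0, 0], [0, 0, 0], [0, 0, -0.0085], [0, 0, 0], [0, 0, 0], [0, 0, 0]], claw=[1, 1, 1, 1, 1, 1, 1, 1, 1, 1])

```text
time_s: 13.0
tool_pos: [0.5433, 0.3201, 0.1799]
orientation: [-179.9, 0.1, 94.7]
ft_force: [0.5, -0.3, -0.2]
width: 0.0879
gripper_force: 0.0
```

```bash
python3 - <<'E'
from lib import *
s,d,T=shot('wrist','w6'); p=np.array([.546,.2802,np.radians(4.8)]); print(s['time_s'],s['tool_pos'],s['orientation'])
q,r=fitmask(woodmask(d),p,.0,.018,d,T); print(q[:2]*1e3,np.degrees(q[2]),r)
g=cv2.cvtColor(d['color'],cv2.COLOR_RGB2GRAY)
u=project(topL(q,.018),d,T); c=cv2.cornerSubPix(g,np.float32(u).reshape(-1,1,2),(5,5),(-1,-1),(3,30,.01)).reshape(-1,2); w=ray(c,d,T,.018)
f=least_squares(lambda x:(topL(x,.018)-w)[:,:2].ravel(),q,loss='soft_l1',f_scale=.001); print(f.x[:2]*1e3,np.degrees(f.x[2]),((topL(f.x,.018)-w)*1e3).round(1)[:,:2].tolist())
q=f.x; G=q[:2]+.044*np.array([-np.sin(q[2]),np.cos(q[2])]); plan(s,[*G,.004],np.degrees(q[2])+90); print(G,cloud(d,T)[int(u[3][1]+u[0][1])//2,int(u[3][0]+u[0][0])//2])
E
```

```text
13.0 [0.54332381 0.32008373 0.17994769] [-1.79908354e+02  9.26904086e-02  9.46587616e+01]
[544.93918371 281.47072772] 4.858767360327898 0.04772959051857256
[544.86559163 282.36231649] 5.151109324182396 [[-0.8, 0.1], [0.4, -1.4], [0.7, 1.0], [0.7, -1.4], [-0.2, 0.6], [-0.9, 0.4]]
shift/80mm [ 0.082 -0.02   2.199] len mm 176.1 turn/pi [-0.0005  0.0005 -0.0027] deg 0.5
[0.54091515 0.32618462] [0.54507564 0.28250507 0.017345  ]
```

Call:
send_rows(travel=[[0.075, -0.02, 0.3], [0, 0, 0.5], [0, 0, 0.5], [0, 0, 0.4], [0, 0, 0.25], [0, 0, 0.15], [0, 0, 0.05], [0, 0, 0], [0, 0, 0]], angular=[[0, 0, -0.002], [0, 0, 0], [0, 0, 0], [0, 0, 0], [0, 0, 0], [0, 0, 0], [0, 0, 0], [0, 0, 0], [0, 0, 0]], claw=[1, 1, 1, 1, 1, 1, 1, 1, 1])

```text
time_s: 13.95
tool_pos: [0.5419, 0.328, 0.0099]
orientation: [179.9, -0.1, 95.1]
ft_force: [-0.3, 0.6, -0.2]
width: 0.0878
gripper_force: 0.0
```

Call:
send_rows(travel=[[-0.01, 0, 0.05], [0, -0.01, 0.022], [0, 0, 0], [0, 0, 0], [0, 0, 0], [0, 0, 0], [0, 0, 0], [0, 0, 0], [0, 0, 0], [0, 0, 0]], angular=[[0, 0, 0], [0, 0, 0], [0, 0, 0], [0, 0, 0], [0, 0, 0], [0, 0, 0], [0, 0, 0], [0, 0, 0], [0, 0, 0], [0, 0, 0]], claw=[1, 1, 0.6, 0.3, 0.3, 0.3, 0.3, 0.3, 0.3, 0.3])

```text
time_s: 14.95
tool_pos: [0.5403, 0.3271, 0.003]
orientation: [-180.0, -0.0, 95.1]
ft_force: [-0.2, 0.3, 0.5]
width: 0.0399
gripper_force: 30.0
```

Call:
send_rows(travel=[[0, 0, 0], [0, 0, 0], [0, 0, 0]], angular=[[0, 0, 0], [0, 0, 0], [0, 0, 0]], claw=[0.3, 0.3, 0.3])

```text
time_s: 15.25
tool_pos: [0.5403, 0.3271, 0.003]
orientation: [-180.0, -0.0, 95.1]
ft_force: [0.8, 1.3, 0.5]
width: 0.0398
gripper_force: 30.0
```

```bash
cat >> lib.py <<'E'
def held(s,d,T,a=.044,show=True):
    """pose of bracket held by its y-arm (bracket yaw = tool yaw - 90); offset a of corner behind the TCP"""
    y=np.radians(s['orientation'][2]-90); t=s['tool_pos']; h0=np.array([t[0],t[1],y]); h0[:2]-=a*np.array([-np.sin(y),np.cos(y)])
    z=t[2]+.014; u=project(topL(h0,z),d,T); g=cv2.cvtColor(d['color'],cv2.COLOR_RGB2GRAY); i=[0,1,2,3]
    c=cv2.cornerSubPix(g,np.float32(u[i]).reshape(-1,1,2),(6,6),(-1,-1),(3,30,.01)).reshape(-1,2); w=ray(c,d,T,z)
    f=least_squares(lambda x:(topL(x,z)[i]-w)[:,:2].ravel(),h0,loss='soft_l1',f_scale=.001)
    print('held-h0',((f.x-h0)[:2]*1e3).round(2),np.degrees(f.x-h0)[2].round(2),((topL(f.x,z)[i]-w)*1e3).round(1)[:,:2].tolist(),u[i].round().tolist())
E
python3 - <<'E'
from lib import *
s,d,T=shot('wrist'); print(s['time_s'],s['tool_pos'],s['orientation'],s['width'])
held(s,d,T); q,r=fitmask(woodmask(d),np.array([.545,.2816,np.radians(5)]),0,.018,d,T); print(q[:2]*1e3,np.degrees(q[2]),r)
E
```

```text
15.25 [0.54030501 0.32707722 0.00296835] [-1.79970826e+02 -1.31641943e-02  9.51479936e+01] 0.03979970986855364
held-h0 [ 0.4  -0.62] 0.95 [[0.3, 0.8], [0.6, 0.7], [-1.7, -1.9], [0.0, -0.3]] [[239.0, 405.0], [432.0, 401.0], [445.0, 338.0], [321.0, 340.0]]
[543.21475965 280.65419762] 4.542195391517431 0.47930738026086167
```

Call:
send_rows(travel=[[0, 0, -0.1], [0, 0, -0.4], [0, 0, -0.5], [0, 0, -0.5], [-0.45, -0.055, -0.3], [-0.45, -0.055, 0], [-0.45, -0.055, 0], [-0.45, -0.055, 0], [-0.45, -0.055, 0], [-0.45, -0.055, 0]], angular=[[0, 0, 0], [0, 0, 0], [0, 0, 0], [0, 0, 0], [0, 0, 0], [0, 0, 0], [0, 0, 0], [0, 0, 0], [0, 0, 0], [0, 0, 0]], claw=[0.3, 0.3, 0.3, 0.3, 0.3, 0.3, 0.3, 0.3, 0.3, 0.3])

```text
time_s: 16.3
tool_pos: [0.533, 0.1081, 0.1475]
orientation: [-180.0, -0.0, 95.1]
ft_force: [-0.2, -0.5, -0.8]
width: 0.0403
gripper_force: 30.0
```

Call:
send_rows(travel=[[-0.45, -0.055, 0], [-0.45, -0.055, 0], [0, 0, 0], [0, 0, 0], [0, 0, 0]], angular=[[0, 0, 0], [0, 0, 0.0106], [0, 0, 0], [0, 0, 0], [0, 0, 0]], claw=[0.3, 0.3, 0.3, 0.3, 0.3])

```text
time_s: 16.8
tool_pos: [0.5312, 0.0384, 0.147]
orientation: [-180.0, -0.1, 93.3]
ft_force: [0.3, 0.4, -0.8]
width: 0.0397
gripper_force: 30.0
```

```bash
python3 - <<'E'
from lib import *
s,d,T=shot('wrist','w7'); print(s['time_s'],s['tool_pos'],s['orientation'],s['width'])
y=np.radians(s['orientation'][2]-90); t=s['tool_pos']; h0=np.array([t[0],t[1],y]); h0[:2]-=.0455*np.array([-np.sin(y),np.cos(y)])
print('held px',project(topL(h0,t[2]+.015),d,T).round(1).tolist())
print('mid px',project(topL([.5896,.0555,np.radians(183.2)],.039),d,T).round(1).tolist())
plan(s,[.5308,.0372,.052],93.2)
E
```

```text
16.8 [0.53118058 0.03841593 0.14703429] [-1.79967220e+02 -5.51713734e-02  9.33409504e+01] 0.03966716791394162
held px [[239.4, 408.6], [432.3, 405.1], [445.4, 341.6], [321.2, 344.3], [326.8, 223.3], [230.5, 223.3]]
mid px [[386.0, 170.8], [250.1, 170.1], [251.1, 222.0], [329.7, 222.2], [326.3, 291.9], [374.8, 291.6]]
shift/80mm [-0.016 -0.005  1.188] len mm 95.0 turn/pi [-0.0002 -0.0003  0.0008] deg 0.2
```

View pics/w7.png

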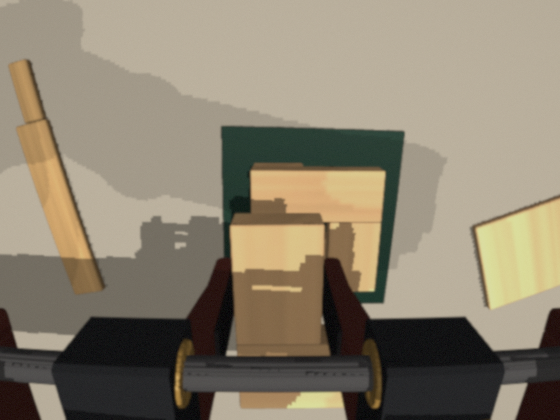

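The held arm's end edge is at row 222 (predicted 223), columns 232–323, and the mid bracket is where predicted. Descending.

Call:
send_rows(travel=[[-0.016, -0.005, 0.3], [0, 0, 0.35], [0, 0, 0.3], [0, 0, 0.14], [0, 0, 0.08], [0, 0, 0.03], [0, 0, 0], [0, 0, 0], [0, 0, 0]], angular=[[0, 0, 0], [0, 0, 0], [0, 0, 0], [0, 0, 0], [0, 0, 0], [0, 0, 0], [0, 0, 0], [0, 0, 0], [0, 0, 0]], claw=[0.3, 0.3, 0.3, 0.3, 0.3, 0.3, 0.3, 0.3, 0.3])

```text
time_s: 17.75
tool_pos: [0.5313, 0.0359, 0.0516]
orientation: [180.0, -0.0, 93.2]
ft_force: [-0.2, -0.7, -0.9]
width: 0.04
gripper_force: 30.0
```

Call:
send_rows(travel=[[0.014, -0.006, 0.04], [0, 0, 0.03], [0, 0, 0.02], [0, 0, 0.015], [0, 0, 0], [0, 0, 0]], angular=[[0, 0, 0], [0, 0, 0], [0, 0, 0], [0, 0, 0], [0, 0, 0], [0, 0, 0]], claw=[0.3, 0.3, 0.3, 0.3, 0.3, 0.3])

```text
time_s: 18.35
tool_pos: [0.5302, 0.0368, 0.0425]
orientation: [-180.0, -0.0, 93.2]
ft_force: [-0.4, 0.2, -0.5]
width: 0.0399
gripper_force: 30.0
```

Call:
send_rows(travel=[[0, 0, 0.008], [0, 0, 0.005], [0, 0, 0], [0, 0, 0]], angular=[[0, 0, 0], [0, 0, 0], [0, 0, 0], [0, 0, 0]], claw=[0.3, 0.3, 0.3, 0.3])

```text
time_s: 18.75
tool_pos: [0.5303, 0.0368, 0.0419]
orientation: [-180.0, -0.0, 93.2]
ft_force: [-2.0, 0.2, 6.0]
width: 0.0398
gripper_force: 30.0
```

Contact at 6 N again. Releasing, rising and backing off for a check.

Call:
send_rows(travel=[[0, 0, 0], [0, 0, 0], [0, 0, 0], [0, 0, 0], [0, 0, 0], [0, 0, -0.2], [0, 0, -0.4], [0, 0, -0.5], [0, 0, -0.5], [0, 0, -0.3]], angular=[[0, 0, 0], [0, 0, 0], [0, 0, 0], [0, 0, 0], [0, 0, 0], [0, 0, 0], [0, 0, 0], [0, 0, 0], [0, 0, 0], [0, 0, 0]], claw=[0.6, 0.7, 0.7, 0.7, 0.7, 0.7, 0.7, 1, 1, 1])

```text
time_s: 19.75
tool_pos: [0.5313, 0.0366, 0.1962]
orientation: [179.9, -0.0, 93.2]
ft_force: [0.2, -0.1, -0.7]
width: 0.0821
gripper_force: 0.0
```

Call:
send_rows(travel=[[-0.5, 0, 0], [-0.25, 0, 0], [0, 0, 0], [0, 0, 0], [0, 0, 0]], angular=[[0, 0, 0], [0, 0, 0], [0, 0, 0], [0, 0, 0], [0, 0, 0]], claw=[1, 1, 1, 1, 1])

```text
time_s: 20.25
tool_pos: [0.5335, -0.0218, 0.1931]
orientation: [-179.9, -0.0, 93.3]
ft_force: [-0.1, 0.1, -0.1]
width: 0.0882
gripper_force: 0.0
```

```bash
python3 - <<'E'
from lib import *
s,d,T=shot('wrist','w8'); print(s['time_s'],s['tool_pos'],s['orientation'])
g=cv2.cvtColor(d['color'],cv2.COLOR_RGB2GRAY)
for n,p,z in(('low',[.5333,-.0082,np.radians(3.2)],.021),('mid',[.5895,.0555,np.radians(183.2)],.039),('top',[.5333,-.0082,np.radians(3.2)],.057)):
    u=project(topL(p,z),d,T); c=cv2.cornerSubPix(g,np.float32(u).reshape(-1,1,2),(4,4),(-1,-1),(3,30,.01)).reshape(-1,2); w=ray(c,d,T,z)
    q=least_squares(lambda x:(topL(x,z)-w)[:,:2].ravel(),p,loss='soft_l1',f_scale=.001).x; print(n,q[:2]*1e3,np.degrees(q[2]),((w-topL(p,z))[:,:2]*1e3).round(1).tolist(),u.round().tolist())
t=topL(p,.057).mean(0); C=cloud(d,T)
for b in((0,0),(.06,0),(0,.06)):
    q=np.array([[p[0]+b[0],p[1]+b[1],.057]]); v=project(q,d,T)[0].astype(int); print('z',C[v[1],v[0],2])
E
```

```text
20.25 [ 0.53354718 -0.0217726   0.19310227] [-1.79927646e+02 -3.68036426e-02  9.33244347e+01]
low [532.9092473   -7.89105457] 2.9755434902275697 [[-3.1, 1.9], [-0.0, 0.0], [0.0, -0.0], [2.0, -0.8], [-1.2, 0.5], [0.0, 0.0]] [[257.0, 200.0], [365.0, 201.0], [368.0, 158.0], [301.0, 157.0], [303.0, 88.0], [256.0, 88.0]]
mid [588.37825867  55.37857897] 183.83654938483318 [[-0.8, -0.3], [-2.0, -1.8], [-2.0, -0.1], [-0.5, -0.2], [0.0, -0.0], [0.0, -0.0]] [[377.0, 87.0], [254.0, 86.0], [255.0, 136.0], [327.0, 136.0], [324.0, 205.0], [369.0, 205.0]]
top [532.6050359   -8.72301434] 3.5143152950122474 [[-0.2, -0.8], [-0.7, 0.2], [-1.3, -0.4], [-1.6, 0.2], [0.0, 0.0], [-1.1, -1.7]] [[255.0, 212.0], [374.0, 212.0], [378.0, 165.0], [304.0, 164.0], [306.0, 86.0], [253.0, 86.0]]
z 0.055483680675105396
z 0.056419653588481
z 0.054899219212845074
```

View pics/w8.png

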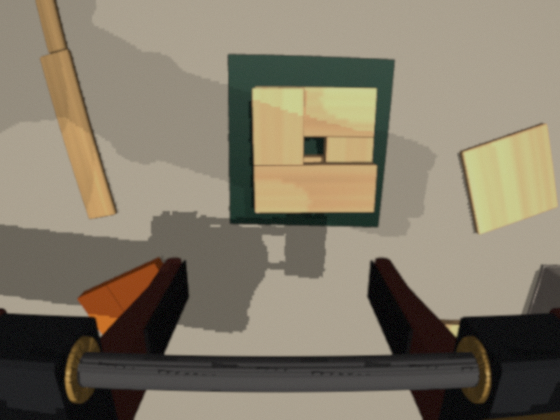

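The pile is complete. The top bracket spans (253,87) to (376,213), within about 1 mm of its target and level at about 56 mm. The gripper is clear, so I'm handing in.

```bash
python3 -c "
from plant import job_done; print(job_done())"
```

```text
the job is handed in; nothing more can be done
None
```

Both loose brackets are stacked on the mat bracket, the first turned half round and the second aligned with the lowest, each within about 1 mm and flat in the last wrist-camera check; I handed the job in at about 20 s (limit 56 s), and no verdict was returned.

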